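# Press a keyed shaft home in a belt pulley and hold it

## Task

Take the shaft that has a key and an indexing lug out of the wooden rack by its thin plastic sleeve, gripping it gently (at most 30 N). Put its nose into the bore of the pulley on the blue fixture, turn it until the key slips into the keyway, and push it fully home, collar against the pulley, against the spring inside. Finish while still holding the shaft and keeping it pressed home, and leave everything else where it is, the plain shaft included.

Things in the scene. Friction and masses are not known exactly. Their poses are not given: they have to be found in the camera images.
- keyed_shaft: Shaft to fit, 0.18-0.35 kg, hanging upright by its collar in one rack socket (lifts straight out). Origin: on its axis, underside of the collar; z up, x towards the key. Below: round steel, 22 mm diameter, 40 mm long. The key, 8 mm wide, reaches 15.5 mm from the axis and runs from the collar to 26 mm below it. Collar 42 mm diameter, 8 mm high; above it the sleeve.
- shaft_tip (a point): Lower end of the keyed shaft, on its axis, 40 mm below its origin. The last 14 mm are a plain round nose without key, tapering to 15 mm diameter over the last 4 mm.
- shaft_lug (a point): Outer end of the lug on the collar of the keyed shaft, 29 mm from the axis, on the same side as the key, 4 mm above the origin's height. Lug 8 mm wide, 8 mm high.
- shaft_sleeve (a point): Middle of the keyed shaft's round grey plastic sleeve, on the axis, 30 mm above the origin: hold it here. Sleeve 26 mm diameter, from 8 to 53 mm above the origin. Thin: damaged if the contact forces of all fingers on the shaft add up to more than 80 N (two fingers gripping with 30 N each make 60 N).
- plain_shaft: The other shaft in the rack: same sizes, but with no key and no lug. Not wanted; leave it in its socket. Origin as for keyed_shaft.
- rack: Wooden block, fixed, 100 x 220 x 46 mm (x, y, z). Origin: centre of its underside, on the table. Two round through-sockets, 34 mm diameter, 55 mm either side of the centre along its y.
- pulley: Aluminium V-belt pulley, fixed, lying flat on the fixture. Origin: centre of its underside, 60 mm above the table; z up, x towards the keyway. Rim 110 mm diameter, 30 mm high; boss 60 mm diameter, 46 mm high. Vertical bore 24 mm diameter, one keyway 11 mm wide reaching 17 mm from the axis. The key rests on the boss's face until over the keyway (within about 6 degrees).
- pulley_face (a point): Centre of the bore's mouth on the boss's top face, 46 mm above the pulley's origin. When the shaft is home, keyed_shaft's origin lies on this point.
- fixture: Blue perforated steel box, fixed, 160 x 160 x 60 mm, that carries the pulley at its centre. Origin: centre of its underside.
- ejector (a joint): Spring-loaded ejector disc (16 mm diameter) inside the bore; value = how far it is pushed down, m. At 0 its top is 26 mm below the boss's face; at 0.014 the shaft is home. Spring 3.3 N at 0, rising 0.3 N per mm to 7.5 N when home; a shaft let go is lifted several mm.
- bearing: Bystander: bearing ring, 42 mm diameter, 12 mm high, between rack and fixture.
- wrench: Bystander: wrench lying on the table beyond the rack and fixture.
- grease_can: Bystander: grey can, 72 mm diameter, 90 mm high.
- bolt_jar: Bystander: jar, 66 mm diameter, 100 mm high.
- hammer: Bystander: hammer lying to the left.
- screwdriver: Bystander: screwdriver lying to the right.

How it is judged (in metres and radians):
On the way, in this order (a step that is already met when the one before it is completed fails the run):
1. the keyed shaft is lifted clear of the rack (z of keyed_shaft in the frame of rack above 0.095 m), for 0.1 s.
2. the key has slipped into the keyway: centred on the bore and the collar within 22 mm of the pulley (horizontal distance between keyed_shaft and pulley_face below 0.004 m and z of keyed_shaft in the frame of pulley_face below 0.022 m), for 0.05 s.
At the end, for the whole second after the job is handed in: The keyed shaft stands fully home in the pulley (collar within 2.5 mm of the boss's face, axis within 3 mm of the bore's, key in the keyway, upright), the ejector spring pressed down by at least 11.5 mm, the shaft at rest and still held by the fingers (contact over 3 N) (z of keyed_shaft in the frame of pulley_face below 0.0025 m and horizontal distance between keyed_shaft and pulley_face below 0.003 m and angle between the x axis of keyed_shaft and the x axis of pulley, either way round below 0.2 rad and angle between keyed_shaft's own z axis and vertical below 0.06 rad and value of joint ejector above 0.0115 m and contact force between the fingers and keyed_shaft above 3 N and linear speed of keyed_shaft below 0.02 m/s); the arm keeps its last pose, push and grip.
It fails at once if the fingers load the thin sleeve or the shaft with more than 80 N in all (contact force between the fingers and keyed_shaft above 80 N).
It fails at once if the plain shaft is moved by more than 20 mm (distance of plain_shaft from where it was at the start of the episode above 0.02 m).
It fails at once if a bystander is moved by more than 30 mm (distance of any of bearing, wrench, grease_can, bolt_jar, hammer, screwdriver from where it was at the start of the episode above 0.03 m).
It also fails if it takes over 48 s, if anything falls off the work surface, if the arm or the gripper's body presses on something with over 40 N, if the wrist force passes 120 N, or if a joint passes its speed limit or range.

## Robot

A 6-joint arm with a two-finger parallel gripper is mounted at the origin on the work surface. World frame = base frame: x ahead of the robot, y to its left, z up, the work surface at z = 0. Lengths are in mm, angles in degrees, forces in N, time in s.
With the tool pointing down it reaches from about 300 to 850 mm from the base axis. Payload 4.2 kg.
Tool frame: the origin (TCP) lies midway between the tips of the shut fingers; the grasp point (between the pads) lies 19 mm behind it (env.grasp_offset is the distance from the TCP to the grasp point, in mm); z points along the fingers, y is the line along which they close (so a half turn about z gives the same grasp; the last joint's range is limited). The gripper opens to 91 mm and grips with 3 to 60 N. Pads are 32 mm wide; open, the fingers measure 118 mm over their backs; the gripper's body (76 mm by 178 mm) begins 60 mm behind the grasp point.
Start: joints at [-73.167, 18.312, 89.639, -0, 72.044, -1.146], TCP at [177.492, -546.937, 213.976] pointing down, gripper open.
Joint ranges: [-177.97, 177.97], [-48.28, 115.42], [12.27, 149.76], [-77.06, 257.06], [2.81, 150.46], [-146.56, 146.56]. Speed limits (degrees/s): [147.25, 147.25, 180, 180, 180, 180].

## Interface

Orientations are given as [roll, pitch, yaw] about the fixed x, y, z axes, in that order (R = Rz(yaw) Ry(pitch) Rx(roll)).
In Python, from workcell import env, optics gives the robot as it stands. The module is installed in compiled form; this text tells all that it offers.
- The arm moves only by the tool send_rows, never from a script. Its argument "targets" is a list that holds one entry, the list of rows, each a list of 7 numbers: the turn, a rotation vector about the world's x, y, z scaled (see below), then the shift along the world's x, y, z scaled (see below), then the closure, from -1 (fully open) to 1 (shut). In form: [[[rx, ry, rz, x, y, z, gripper], ...]]. A call has 1 to 12 rows; each row shifts and turns the commanded pose from where the row before left it; what a row does not reach is not made up. The controller multiplies each number of a shift by 0.2 m and each number of a turn by pi/2 rad. A row lasts 1/10 s, in which the tool goes at most 50 mm and 8.59 degrees, less where a joint would pass 70% of its speed; a pose out of reach is approached as far as the arm can. A call with a number of a shift or a turn outside -1 to 1 is refused whole. A call with a gripper value outside its range is refused whole. The fingers move at their own pace and stop on an object; "grip_force" is the grip in N (left out, the last holds). Time passes only in rows, so rows that do not move let the fingers close. It gives the time, the measured TCP pose, the force, the opening and the grip force at its end, in the units of the state.
- env.state(): the state, without advancing time (a new reading comes with each control period).
- optics.grab_frame(name): name is "scene" or "top" or "wrist"; returns (picture, depth): 400x640x3 uint8, red, green, blue; 400x640 float32, mm along the optical axis (not along the pixel's ray), 0 where there is no reading.
- optics.camera_info(name): a dict with "camera_matrix" (3x3 intrinsics, pixels), "R" (3x3) and "t" (3): a world point X has camera coordinates R X + t; the wrist camera has in their place "mount" (4x4, takes a point from camera to tool coordinates, whose origin is the TCP and whose axes are the flange's). Camera axes: x right, y down, z forward; pixel columns grow to the right and rows downward; lengths in mm; the calibration is good to about 2 mm. The wrist camera is an equidistant fisheye: a pixel r from the principal point sees the ray r / f radians off the axis. A picture is of the moment at which its call begins: read the wrist's pose just before it. camera_info takes no time and is no camera call.
- env.job_done(): hands the job in; it is judged then, once.
Trained networks look in the newest picture that a camera, given by its name, has taken for a name from the list of things; names that differ only in an ending like _2 or _b are one class to them, and where a whole thing is asked for, a point or a joint stands for the part that bears it (a point fixed in the world has none). Each returns a list of dicts, best first, with "conf" (0 to 1); they miss things now and then, are a little off and sometimes report something else, mostly with a low value. They report only what shows in the picture. A call takes as long as a camera call.
- optics.silhouettes(camera, name): "mask" (400x640 bool, what is visible of it) and "at" ([column, row] in pixels, amid what is visible of it).
- optics.place_of(camera, name): "at" ([column, row] in pixels: a listed point, or the origin of a listed thing).
The state is a dict: "time_s": time; "qpos": joint angles; "qvel": joint speeds; "effort": joint torques, N m; "ee_pos": TCP position; "ee_rot": TCP orientation; "force": force on the tool from outside, world axes, zero at the start; "torque": the same for the moment, N m; "gripper_width": finger opening in mm; "gripper_force": force on a finger pad.
Only numpy, scipy, OpenCV 4.12 (cv2) and the standard library are available. Lean on these libraries where they do the work, as an engineer would, in place of code of your own. Each camera call takes 0.05 s, during which the arm holds its last target. There are 200 camera calls.

## Working session

There is one attempt and no reset: what is moved stays moved. The work goes in short steps, Python scripts to look and compute and a tool call to move; the robot and the scene stay as the last step left them, time stands still between calls to the robot, and variables do not carry over. Pictures are saved under pics/ and viewed, at most 10 in all, crops included, and the job is handed in when it is done.

Besides the shell and the picture viewer there is one more tool, called after ">>>" as name(argument=value, ...) on one line, values as JSON. send_rows: Moves the arm, as the interface text tells. Its arguments: {"type":"object","properties":{"targets":{"type":"array"},"grip_force":{"type":"number"}},"required":["targets"]}

```bash
mkdir -p pics
cat > h.py <<'E'
import numpy as np, cv2
from workcell import env, optics
def ray(cam,px):
    i=optics.camera_info(cam);K=np.array(i["camera_matrix"]);R=np.array(i["R"]);t=np.array(i["t"])
    d=R.T@np.linalg.inv(K)@np.array([px[0],px[1],1.]);return -R.T@t,d
def tri(p1,p2,c1="scene",c2="top"):
    o1,d1=ray(c1,p1);o2,d2=ray(c2,p2)
    A=np.stack([d1,-d2],1);s=np.linalg.lstsq(A,o2-o1,rcond=None)[0]
    a=o1+s[0]*d1;b=o2+s[1]*d2;return (a+b)/2,np.linalg.norm(a-b)
def atz(cam,px,z):
    o,d=ray(cam,px);return o+d*(z-o[2])/d[2]
def save(n,im): cv2.imwrite("pics/"+n,cv2.cvtColor(im,cv2.COLOR_RGB2BGR))
E
python3 - <<'E'
from h import *
fr={}
for c in("scene","top"):
    im,d=optics.grab_frame(c);fr[c]=d;save(c+"0.png",im)
Z=dict(keyed_shaft=46,shaft_lug=50,shaft_sleeve=76,plain_shaft=46,pulley_face=106,rack=0,pulley=60,shaft_tip=6,bearing=0,grease_can=0,bolt_jar=0)
for n,z in Z.items():
    P={}
    for c in("scene","top"):
        r=optics.place_of(c,n)
        P[c]=r
        for q in r[:2]: print(n,c,round(q["conf"],2),np.round(q["at"],1),np.round(atz(c,q["at"],z),1))
    if P["scene"] and P["top"]:
        p,e=tri(P["scene"][0]["at"],P["top"][0]["at"]);print("   tri",np.round(p,1),round(e,1))
E
```

```text
keyed_shaft scene 0.59 [374.2 242.2] [549.2 209.3  46. ]
keyed_shaft top 0.7 [247.3 225.6] [533.1 219.3  46. ]
keyed_shaft top 0.43 [398.8 225.3] [ 540.8 -250.2   46. ]
   tri [540.3 213.5  43.4] 18.7
shaft_lug scene 0.64 [378.8 245.5] [548.  228.5  50. ]
shaft_lug scene 0.29 [272.1 131.9] [ 549.4 -421.7   50. ]
shaft_lug top 0.6 [234.1 217.2] [558.2 260.3  50. ]
shaft_lug top 0.47 [399.9 225.4] [ 540.2 -252.9   50. ]
   tri [560.7 251.6  78.4] 13.4
shaft_sleeve scene 0.67 [377.3 235.2] [544.9 213.   76. ]
plain_shaft scene 0.58 [359.7 219.5] [532.1 114.4  46. ]
plain_shaft top 0.68 [225.9 167. ] [716.1 292.1  46. ]
plain_shaft top 0.41 [281.7 225.5] [534.9 113.   46. ]
   tri [670.  264.4 247.8] 21.7
pulley_face scene 0.88 [301.2 140.4] [ 522.6 -250.7  106. ]
pulley_face top 0.64 [400.  226.3] [ 533.4 -243.   106. ]
pulley_face top 0.63 [407.2 180.2] [ 673. -266.  106.]
   tri [ 531. -240.  116.] 4.2
rack scene 0.86 [367.2 244.3] [543.2 174.2   0. ]
rack scene 0.48 [377.5 245. ] [518.7 191.9   0. ]
rack top 0.91 [268.8 225.3] [538.2 156.7   0. ]
rack top 0.19 [407.  180.3] [ 690.3 -286.1    0. ]
   tri [536.4 160.6 -16.1] 7.8
pulley scene 0.85 [299.9 152.4] [ 529.9 -248.    60. ]
pulley scene 0.26 [464.  318.8] [520.1 525.8  60. ]
pulley top 0.7 [396.3 227.8] [ 531.9 -239.9   60. ]
   tri [ 532.8 -239.8   66. ] 3.0
shaft_tip scene 0.49 [376.5 254. ] [545.7 222.1   6. ]
bearing scene 0.58 [356.2 199.5] [459.   -2.8  -0. ]
bearing scene 0.48 [377.4 246.2] [521.8 195.5   0. ]
bearing top 0.63 [319.3 254.2] [448.9  -5.4   0. ]
   tri [451.4  -7.5  -7.8] 6.1
grease_can scene 0.66 [250.7 176.5] [ 705.1 -283.7    0. ]
grease_can scene 0.5 [466.  320.1] [478.6 510.1   0. ]
grease_can top 0.79 [408.7 179.3] [ 693.7 -291.7    0. ]
   tri [ 698.  -295.6  -12.2] 5.2
bolt_jar scene 0.79 [339.2 300.8] [722.6 297.2   0. ]
bolt_jar top 0.85 [225.4 167. ] [724.7 301.7   0. ]
   tri [724.3 300.4   5. ] 1.3
```

Run:
```python
import cv2,numpy as np
s=cv2.imread("pics/scene0.png");t=cv2.imread("pics/top0.png")
a=cv2.resize(s[100:300,230:430],(400,400),interpolation=3)
b=cv2.resize(t[190:260,220:430],(800,267),interpolation=3)[:200]
c=cv2.resize(t[130:280,200:500],(400,200))
o=np.zeros((600,800,3),np.uint8);o[:400,:400]=a;o[:400,400:]=cv2.resize(s,(400,250))[:250].repeat(1,0) if 0 else np.vstack([cv2.resize(s,(400,250)),np.zeros((150,400,3),np.uint8)])
o[400:]=b;cv2.imwrite("pics/m1.png",o)
```

```text
(no output)
```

View pics/m1.png

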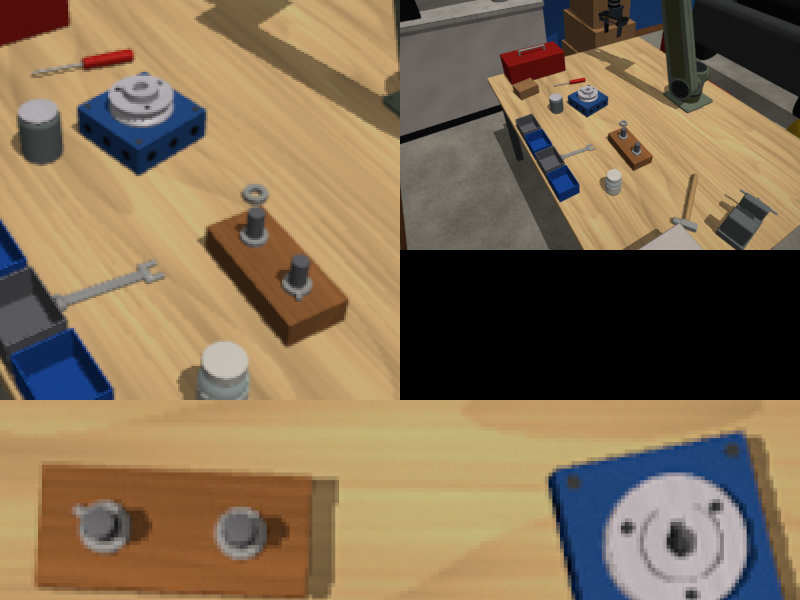

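The keyed shaft is the left one in the top view (mosaic 103,528), with its lug pointing up-left (77,512). The plain shaft is at (241,530) and the pulley bore at (682,540). I'll go above the pulley for a close look.

>>> send_rows(targets=[[[0, 0, 0, 0.17, 0.15, 0.04, -1], [0, 0, 0, 0.17, 0.15, 0.04, -1], [0, 0, 0, 0.17, 0.15, 0.04, -1], [0, 0, 0, 0.17, 0.15, 0.04, -1], [0, 0, 0, 0.17, 0.15, 0.04, -1], [0, 0, 0, 0.17, 0.15, 0.04, -1], [0, 0, 0, 0.17, 0.15, 0.04, -1], [0, 0, 0, 0.17, 0.15, 0.04, -1], [0, 0, 0, 0.17, 0.15, 0.04, -1], [0, 0, 0, 0.1, 0.1, 0.04, -1], [0, 0, 0, 0, 0, 0, -1], [0, 0, 0, 0, 0, 0, -1]]], grip_force=20)

```text
time_s: 2.4
ee_pos: [503.6, -256.7, 293.8]
ee_rot: [180.0, 0.0, 18.1]
force: [-0.5, 1.2, 0.2]
gripper_width: 91.3
gripper_force: 0.0
```

```bash
cat >> h.py <<'E'
from scipy.spatial.transform import Rotation as Ro
def wpose():
    s=env.state();T=np.eye(4);T[:3,:3]=Ro.from_euler("xyz",s["ee_rot"],degrees=True).as_matrix();T[:3,3]=s["ee_pos"]
    return T@np.array(optics.camera_info("wrist")["mount"]),s
def wray(C,px):
    K=np.array(optics.camera_info("wrist")["camera_matrix"]);x=(px[0]-K[0,2])/K[0,0];y=(px[1]-K[1,2])/K[1,1]
    th=np.hypot(x,y);d=np.array([np.sin(th)*x/th,np.sin(th)*y/th,np.cos(th)]);return C[:3,3],C[:3,:3]@d
def watz(C,px,z):
    o,d=wray(C,px);return o+d*(z-o[2])/d[2]
def wproj(C,X):
    K=np.array(optics.camera_info("wrist")["camera_matrix"]);v=np.linalg.inv(C)@np.append(X,1)
    th=np.arctan2(np.hypot(v[0],v[1]),v[2]);n=v[:2]/np.hypot(v[0],v[1])
    return np.array([K[0,2]+K[0,0]*th*n[0],K[1,2]+K[1,1]*th*n[1]])
def rect(C,im,cx,cy,z,half,n=400):
    # orthophoto of plane z: right=+x, up=+y
    g=np.linspace(-half,half,n);m=np.array([[wproj(C,[cx+a,cy-b,z]) for a in g] for b in g],np.float32)
    return cv2.remap(im,m[...,0],m[...,1],cv2.INTER_LINEAR)
E
python3 - <<'E'
from h import *
C,s=wpose();print({k:np.round(v,1) for k,v in s.items()})
im,d=optics.grab_frame("wrist");save("w1.png",im);np.save("C1.npy",C);print(np.round(C,2),optics.camera_info("wrist")["camera_matrix"])
for n,z in(("pulley_face",106),("pulley",60)):
    for q in optics.place_of("wrist",n)[:2]:print(n,q["conf"],np.round(q["at"],1),np.round(watz(C,q["at"],z),1))
r=rect(C,im,533,-241,106,75);o=np.zeros((400,800,3),np.uint8);o[:,:400]=r;o[:250,400:]=cv2.resize(im,(400,250));save("m2.png",o)
E
```

```text
{'time_s': np.float64(2.4), 'qpos': array([-28.1,  15.2,  82.6,  -0. ,  82.2,  43.8]), 'qvel': array([-1.8, -0.3,  1. , -0.2,  0. ,  0. ]), 'effort': array([  1.1, -39.7, -25. ,   0.2,  -0.1,   0. ]), 'ee_pos': array([ 503.6, -256.7,  293.8]), 'ee_rot': array([180. ,   0. ,  18.1]), 'force': array([-0.5,  1.2,  0.2]), 'torque': array([ 0., -0.,  0.]), 'gripper_force': np.float64(0.0), 'gripper_width': np.float64(91.3)}
[[ 3.1000e-01 -9.2000e-01 -2.5000e-01  5.7464e+02]
 [-9.5000e-01 -3.0000e-01 -8.0000e-02 -2.3148e+02]
 [ 0.0000e+00  2.6000e-01 -9.7000e-01  4.6459e+02]
 [ 0.0000e+00  0.0000e+00  0.0000e+00  1.0000e+00]] [[309.70691629   0.         316.96060604]
 [  0.         309.70691629 198.47584924]
 [  0.           0.           1.        ]]
pulley_face 0.75 [310.7 151.1] [ 534.2 -237.3  106. ]
pulley 0.92 [308.9 146.9] [ 533.6 -234.1   60. ]Traceback (most recent call last):
  File "<stdin>", line 6, in <module>
  File "h.py", line 28, in rect
    g=np.linspace(-half,half,n);m=np.array([[wproj(C,[cx+a,cy-b,z]) for a in g] for b in g],np.float32)
                                             ~~~~~^^^^^^^^^^^^^^^^^
  File "h.py", line 23, in wproj
    K=np.array(optics.camera_info("wrist")["camera_matrix"]);v=np.linalg.inv(C)@np.append(X,1)
               ~~~~~~~~~~~~~~~~~~^^^^^^^^^
ValueError: time passes only in moves, steps and waits
```

```bash
python3 - <<'E'
s=open("h.py").read()
s=s.replace('optics.camera_info("wrist")["camera_matrix"]','WK')+'\n'
s=s.replace('def wpose','WK=[[309.70691629,0,316.96060604],[0,309.70691629,198.47584924],[0,0,1]]\ndef wpose',1)
open("h.py","w").write(s)
E
python3 - <<'E'
from h import *
C=np.load("C1.npy");im=cv2.imread("pics/w1.png")[...,::-1]
r=rect(C,im,534,-239,106,75);o=np.zeros((400,800,3),np.uint8);o[:,:400]=r;o[:250,400:]=cv2.resize(im,(400,250));save("m2.png",o)
E
```

```text
(no output)
```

View pics/m2.png

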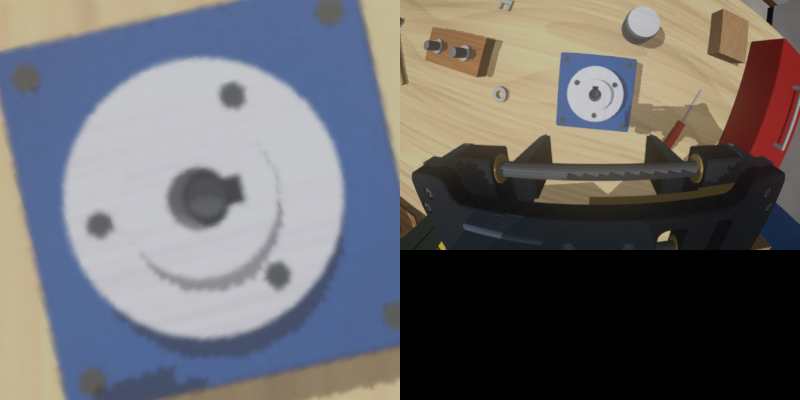

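Orthophoto (right=+x, up=+y, 0.375 mm/px): bore centre at (199,198), which is about (533.7, -238.3). The keyway points to (243,189), about +11°. The fixture edges are also tilted about 10.5°. On to the rack.

>>> send_rows(targets=[[[0, 0, 0, 0, 0.23, 0, -1], [0, 0, 0, 0, 0.23, 0, -1], [0, 0, 0, 0, 0.23, 0, -1], [0, 0, 0, 0, 0.23, 0, -1], [0, 0, 0, 0, 0.23, 0, -1], [0, 0, 0, 0, 0.23, -0.04, -1], [0, 0, 0, 0, 0.23, -0.04, -1], [0, 0, 0, 0, 0.23, -0.04, -1], [0, 0, 0, 0, 0.23, -0.04, -1], [0, 0, 0, 0, 0.23, -0.04, -1], [0, 0, 0, 0, 0, 0, -1], [0, 0, 0, 0, 0, 0, -1]]])

```text
time_s: 3.75
ee_pos: [503.3, 202.6, 253.5]
ee_rot: [179.9, 0.1, 18.0]
force: [0.7, -0.0, 0.3]
gripper_width: 91.2
gripper_force: 0.0
```

```bash
cat > look.py <<'E'
from h import *
import sys
tag=sys.argv[1];names=sys.argv[2].split(",");cx,cy,z,half=map(float,sys.argv[3].split(","))
C,s=wpose();print(np.round(s["ee_pos"],1),np.round(s["ee_rot"],1),s["time_s"])
im,d=optics.grab_frame("wrist");save(tag+".png",im);np.save(tag+".npy",C);np.save(tag+"_d.npy",d)
Z=dict(keyed_shaft=46,shaft_lug=50,shaft_sleeve=76,plain_shaft=46,pulley_face=106,rack=0,shaft_tip=6)
for n in names:
    for q in optics.place_of("wrist",n)[:2]:
        dd=d[int(round(q["at"][1])),int(round(q["at"][0]))]
        o,r=wray(C,q["at"]);p=o+r*dd/(C[:3,2]@r)
        print(n,round(q["conf"],2),np.round(q["at"],1),"atz",np.round(watz(C,q["at"],Z[n]),1),"depth",np.round(p,1))
o=np.zeros((400,800,3),np.uint8);o[:,:400]=rect(C,im,cx,cy,z,half);o[:250,400:]=cv2.resize(im,(400,250));save(tag+"m.png",o)
E
python3 look.py w2 keyed_shaft,shaft_lug,shaft_sleeve,plain_shaft 537,218,54,50
```

```text
[503.3 202.6 253.5] [1.799e+02 1.000e-01 1.800e+01] 3.75
keyed_shaft 0.91 [312.9 142.9] atz [542.1 222.   46. ] depth [546.5 222.8  98.3]
keyed_shaft 0.19 [470.7  41.6] atz [742.3  69.7  46. ] depth [760.   53.    6.1]
shaft_lug 0.86 [297.7 125.2] atz [557.3 246.1  50. ] depth [557.1 246.3  45.9]
shaft_sleeve 0.85 [315.7 146.1] atz [542.2 218.4  76. ] depth [544.3 219.   98.7]
plain_shaft 0.77 [398.8 173.2] atz [540.6 107.   46. ] depth [544.5 120.8  89.1]
```

View pics/w2m.png

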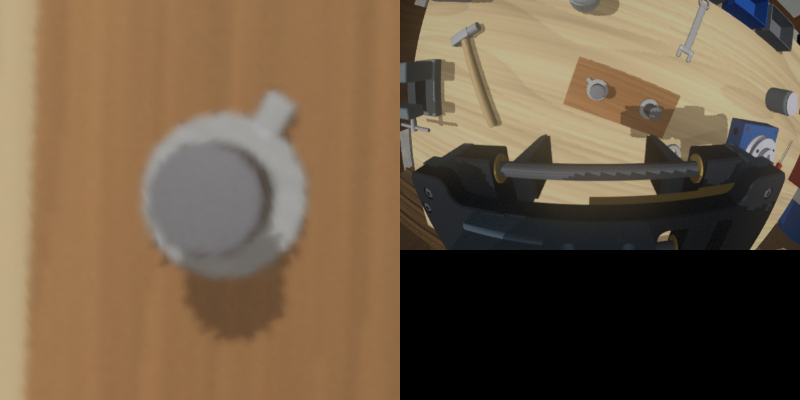

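Collar centre at orthophoto (224,194), so the axis is about (542.5, 219.5). The lug ends at (283,103), an azimuth of about 57°, and the sleeve top measures 98.5 mm high against 99 expected. Descend and grip at 20 N.

>>> send_rows(targets=[[[0, 0, 0, 0.039, 0.017, -0.1, -1], [0, 0, 0, 0.039, 0.017, -0.1, -1], [0, 0, 0, 0.039, 0.017, -0.1, -1], [0, 0, 0, 0.039, 0.017, -0.1, -1], [0, 0, 0, 0.04, 0.017, -0.1, -1], [0, 0, 0, 0, 0, -0.15, -1], [0, 0, 0, 0, 0, -0.15, -1], [0, 0, 0, 0, 0, -0.11, -1], [0, 0, 0, 0, 0, -0.057, -1], [0, 0, 0, 0, 0, 0, -1], [0, 0, 0, 0, 0, 0, -1]]])

```text
time_s: 5.1
ee_pos: [543.6, 219.9, 61.6]
ee_rot: [180.0, -0.1, 17.9]
force: [0.1, 0.9, 0.1]
gripper_width: 90.7
gripper_force: 0.0
```

>>> send_rows(targets=[[[0, 0, 0, 0, 0, 0, -0.4], [0, 0, 0, 0, 0, 0, 0], [0, 0, 0, 0, 0, 0, 0.3], [0, 0, 0, 0, 0, 0, 0.6], [0, 0, 0, 0, 0, 0, 1], [0, 0, 0, 0, 0, 0, 1], [0, 0, 0, 0, 0, 0, 1], [0, 0, 0, 0, 0, 0, 1], [0, 0, 0, 0, 0, 0, 1]]], grip_force=20)

```text
time_s: 6.0
ee_pos: [542.8, 219.4, 60.6]
ee_rot: [179.9, 0.0, 18.0]
force: [0.4, -1.6, 0.4]
gripper_width: 25.7
gripper_force: 20.0
```

>>> send_rows(targets=[[[0, 0, 0, 0, 0, 0.04, 1], [0, 0, 0, 0, 0, 0.08, 1], [0, 0, 0, 0, 0, 0.1, 1], [0, 0, 0, 0, 0, 0.1, 1], [0, 0, 0, 0, 0, 0.1, 1], [0, 0, 0, 0, 0, 0.1, 1], [0, 0, 0, 0, 0, 0.1, 1], [0, 0, 0, 0, 0, 0.04, 1], [0, 0, 0, 0, 0, 0, 1], [0, 0, 0, 0, 0, 0, 1]]])

```text
time_s: 7.0
ee_pos: [542.0, 219.9, 191.6]
ee_rot: [180.0, 0.1, 18.0]
force: [0.0, -0.2, -3.2]
gripper_width: 25.7
gripper_force: 20.0
```

```bash
python3 look.py w3 keyed_shaft,shaft_lug,shaft_sleeve,shaft_tip,plain_shaft 543,219,178,50
python3 - <<'E'
from h import *
C=np.load("w3.npy")
s=env.state()
z0=s["ee_pos"][2]-14.5
for n,z in(("keyed_shaft",z0),("shaft_lug",z0+4)):
    for q in optics.place_of("wrist",n)[:1]: print(n,np.round(watz(C,q["at"],z),1),z)
for c in("scene","top"): optics.grab_frame(c)
for n in("keyed_shaft","shaft_lug","shaft_tip"):
    a=optics.place_of("scene",n);b=optics.place_of("top",n)
    if a and b:print(n,a[0]["conf"],b[0]["conf"],tri(a[0]["at"],b[0]["at"]))
E
```

```text
[542.  219.9 191.6] [1.8e+02 1.0e-01 1.8e+01] 7.0
keyed_shaft 0.72 [315.  234.2] atz [492.1 207.8  46. ] depth [553.2 226.6 205.4]
shaft_lug 0.72 [286.2 207. ] atz [513.6 246.7  50. ] depth [556.9 246.  185.6]
shaft_lug 0.53 [297.9  12.7] atz [710.7 296.7  50. ] depth [702.5 292.4  76.4]
shaft_sleeve 0.76 [316.9 255.8] atz [481.5 202.1  76. ] depth [552.3 225.2 229.8]
shaft_sleeve 0.49 [316.2 216.7] atz [521.5 215.9  76. ] depth [556.5 227.  185.2]
shaft_tip 0.77 [316.1 218.4] atz [496.9 208.2   6. ] depth [555.4 226.7 185.2]
shaft_tip 0.59 [614.5 190. ] atz [ 697.4 -277.7    6. ] depth [ 693.3 -252.6   23.1]
plain_shaft 0.75 [412.2 222.2] atz [538.2 108.4  46. ] depth [544.7 120.1  73.1]
keyed_shaft [542.5 223.3 177.3] 177.33048551809486
shaft_lug [555.5 246.  181.3] 181.33048551809486
shaft_lug 0.57 0.2 (array([417.60401128,  25.52021468, -58.49281073]), np.float64(101.97816613966064))
```

View pics/w3m.png

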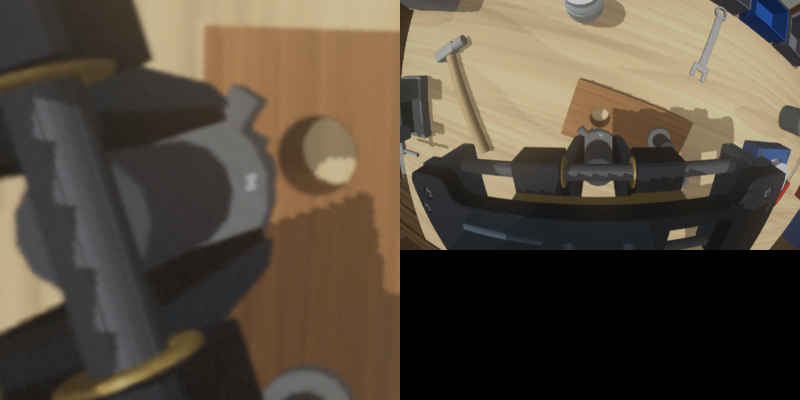

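Holding well: lug in the grip at (255,96), azimuth about 60°, and the origin is about 14 mm below the TCP. Carry it over the pulley, turning -48°.

>>> send_rows(targets=[[[0, 0, -0.053, -0.004, -0.229, 0, 1], [0, 0, -0.053, -0.004, -0.229, 0, 1], [0, 0, -0.053, -0.004, -0.229, 0, 1], [0, 0, -0.053, -0.004, -0.229, 0, 1], [0, 0, -0.053, -0.004, -0.229, 0, 1], [0, 0, -0.053, -0.004, -0.229, 0, 1], [0, 0, -0.053, -0.004, -0.229, 0, 1], [0, 0, -0.053, -0.004, -0.229, 0, 1], [0, 0, -0.053, -0.004, -0.229, 0, 1], [0, 0, -0.053, -0.005, -0.229, 0, 1], [0, 0, 0, 0, 0, 0, 1], [0, 0, 0, 0, 0, 0, 1]]])

```text
time_s: 9.0
ee_pos: [534.2, -238.8, 192.3]
ee_rot: [-180.0, 0.0, -29.8]
force: [-0.0, -0.5, -2.4]
gripper_width: 25.7
gripper_force: 20.0
```

```bash
python3 look.py w4 keyed_shaft,shaft_lug,pulley_face 534,-238,106,60
```

```text
[ 534.2 -238.8  192.3] [-180.     0.   -29.8] 9.0
keyed_shaft 0.68 [317.7 235.5] atz [ 487.6 -210.1   46. ] depth [ 544.7 -242.5  208.5]
shaft_lug 0.61 [287.3 202.6] atz [ 537.2 -201.5   50. ] depth [ 548.1 -214.1  104.9]
shaft_lug 0.18 [278.3  39.2] atz [ 688.5 -279.6   50. ] depth [ 677.1 -278.8   89.9]
pulley_face 0.76 [321.6 204.6] atz [ 532.  -239.3  106. ] depth [ 522.9 -234.6   71.2]
```

View pics/w4m.png

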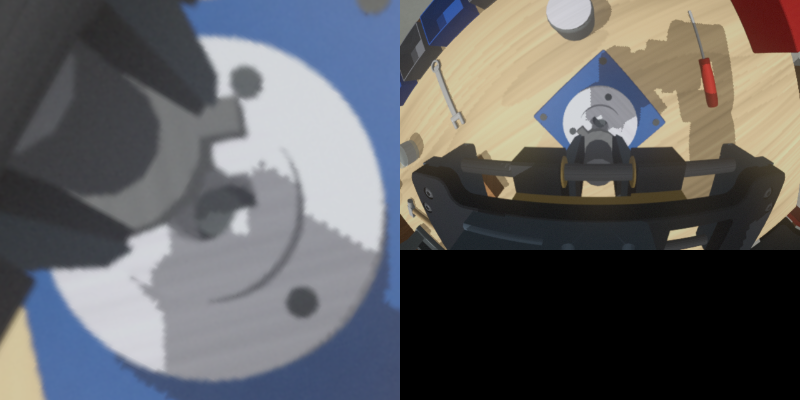

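Bore in the ortho spans down to row 238, with the keyway end near (254,197), so the centre is about (533.4, -238.2). The lug's end edge (237,97)-(245,137) gives a key azimuth of about 11°, so it's aligned. Descend gently, nose in first.

>>> send_rows(targets=[[[0, 0, 0, -0.003, 0.002, -0.05, 1], [0, 0, 0, 0, 0, -0.06, 1], [0, 0, 0, 0, 0, -0.05, 1], [0, 0, 0, 0, 0, -0.03, 1], [0, 0, 0, 0, 0, -0.02, 1], [0, 0, 0, 0, 0, 0, 1], [0, 0, 0, 0, 0, 0, 1]]], grip_force=25)

```text
time_s: 9.9
ee_pos: [534.0, -239.8, 149.8]
ee_rot: [179.8, -0.1, -29.7]
force: [0.2, -5.7, -3.1]
gripper_width: 25.3
gripper_force: 25.0
```

>>> send_rows(targets=[[[0, 0, 0, 0, 0, -0.01, 1], [0, 0, 0, 0, 0, -0.01, 1], [0, 0, 0, 0, 0, -0.01, 1], [0, 0, 0, 0, 0, 0, 1], [0, 0, 0, 0, 0, 0, 1]]])

```text
time_s: 10.4
ee_pos: [534.0, -239.9, 144.2]
ee_rot: [179.8, -0.2, -29.7]
force: [-0.8, -6.1, -1.6]
gripper_width: 25.5
gripper_force: 25.0
```

Nose is in the bore; a side force of -6 N in y asks for a small y correction.

>>> send_rows(targets=[[[0, 0, 0, 0, -0.008, 0, 1], [0, 0, 0, 0, 0, -0.01, 1], [0, 0, 0, 0, 0, -0.01, 1], [0, 0, 0, 0, 0, -0.01, 1], [0, 0, 0, 0, 0, 0, 1], [0, 0, 0, 0, 0, 0, 1]]])

```text
time_s: 11.0
ee_pos: [534.0, -240.1, 138.3]
ee_rot: [179.9, -0.1, -29.7]
force: [0.2, -6.1, -1.7]
gripper_width: 25.8
gripper_force: 25.0
```

>>> send_rows(targets=[[[0, 0, 0, 0, -0.006, -0.01, 1], [0, 0, 0, 0, 0, -0.01, 1], [0, 0, 0, 0, 0, -0.01, 1], [0, 0, 0, 0, 0, 0, 1], [0, 0, 0, 0, 0, 0, 1]]])

```text
time_s: 11.5
ee_pos: [533.9, -240.4, 132.5]
ee_rot: [180.0, -0.0, -29.7]
force: [-0.2, -3.8, -0.8]
gripper_width: 25.9
gripper_force: 25.0
```

>>> send_rows(targets=[[[0, 0, 0, 0, -0.005, -0.01, 1], [0, 0, 0, 0, 0, -0.01, 1], [0, 0, 0, 0, 0, -0.01, 1], [0, 0, 0, 0, 0, 0, 1], [0, 0, 0, 0, 0, 0, 1]]])

```text
time_s: 12.0
ee_pos: [534.0, -240.7, 126.6]
ee_rot: [-179.9, 0.0, -29.7]
force: [-0.2, 0.3, 2.3]
gripper_width: 25.3
gripper_force: 25.0
```

>>> send_rows(targets=[[[0, 0, 0, 0, 0, -0.01, 1], [0, 0, 0, 0, 0, -0.01, 1], [0, 0, 0, 0, 0, -0.005, 1], [0, 0, 0, 0, 0, 0, 1], [0, 0, 0, 0, 0, 0, 1]]])

```text
time_s: 12.5
ee_pos: [534.0, -240.9, 121.6]
ee_rot: [-180.0, 0.0, -29.7]
force: [0.7, 3.4, 4.7]
gripper_width: 25.6
gripper_force: 25.0
```

>>> send_rows(targets=[[[0, 0, 0, 0, 0.003, -0.005, 1], [0, 0, 0, 0, 0, -0.005, 1], [0, 0, 0, 0, 0, 0, 1], [0, 0, 0, 0, 0, 0, 1]]])

```text
time_s: 12.9
ee_pos: [534.0, -240.8, 120.3]
ee_rot: [180.0, -0.0, -29.7]
force: [-0.9, 3.1, 8.1]
gripper_width: 25.7
gripper_force: 25.0
```

Net push is now about 10.7 N, above the 7.5 N spring, so the collar seems to be in contact. Press a little more and look.

>>> send_rows(targets=[[[0, 0, 0, 0, 0.003, -0.004, 1], [0, 0, 0, 0, 0, -0.003, 1], [0, 0, 0, 0, 0, 0, 1], [0, 0, 0, 0, 0, 0, 1], [0, 0, 0, 0, 0, 0, 1]]])

```text
time_s: 13.4
ee_pos: [534.0, -240.8, 120.2]
ee_rot: [179.9, -0.1, -29.7]
force: [-2.9, 3.5, 15.0]
gripper_width: 25.3
gripper_force: 25.0
```

```bash
python3 look.py w5 keyed_shaft,shaft_lug 534,-240,106,60
python3 - <<'E'
from h import *
C=np.load("w5.npy")
for n,z in(("keyed_shaft",106),("shaft_lug",110)):
    for q in optics.place_of("wrist",n)[:1]: print(n,np.round(watz(C,q["at"],z),1))
s=env.state();print(s["force"],s["ee_pos"])
E
```

```text
[ 534.  -240.8  120.2] [ 1.799e+02 -1.000e-01 -2.970e+01] 13.4
keyed_shaft 0.74 [315.6 234.9] atz [ 514.3 -225.4   46. ] depth [ 544.7 -243.2  134.3]
shaft_lug 0.95 [285.7 207.5] atz [ 548.5 -216.9   50. ] depth [ 561.8 -232.3  114.1]
keyed_shaft [ 534.9 -237.5  106. ]
shaft_lug [ 561.  -231.3  110. ]
[-2.13584388  1.70015201 14.47782122] [ 534.04029213 -240.76324773  120.27707884]
```

View pics/w5m.png

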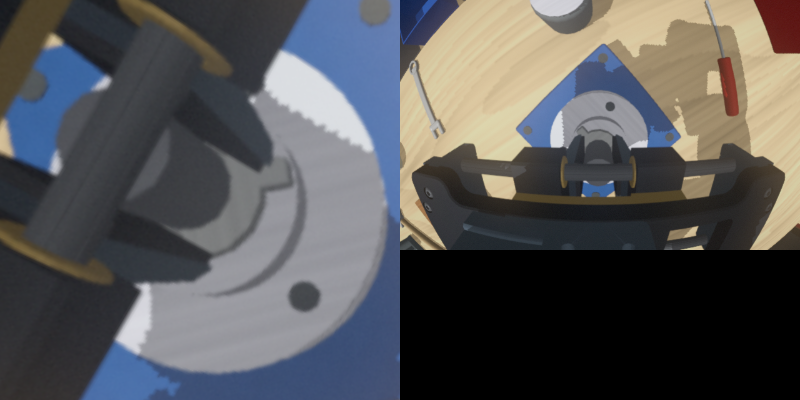

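The collar sits on the boss. The lug is at (280,178) with its top at 114.1 mm, exactly 106+8, and the TCP has stopped with 17 N net push. Home and held, so I'm handing it in.

```bash
python3 -c "
from workcell import env
print(env.job_done())"
```

```text
the job is handed in; nothing more can be done
None
```

The keyed shaft is fully home in the pulley, key in the keyway, still gripped at 25 N and pressed down with about 17 N. I handed the job in at about 13.5 s; it returned no verdict.

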